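Check a hotplate's surface temperature with a sprung contact probe

ROBOT

A 6-joint arm with a two-finger parallel gripper is mounted at the origin on the work surface. World frame = base frame: x ahead of the robot, y to its left, z up, the work surface at z = 0. Lengths are in m, angles in rad, forces in N, time in s.
With the tool pointing down it reaches from about 0.325 to 0.775 m from the base axis. Payload 9.3 kg.
Tool frame: the origin (TCP) lies where the fingers leave the gripper's body, on its centre line; the fingertips stand 73 mm ahead of it and the grasp point (between the pads) lies 54 mm ahead of it; z points along the fingers, y is the line along which they close (so a half turn about z gives the same grasp; the last joint's range is limited). The gripper opens to 85 mm and grips with 20 to 120 N. Pads are 22 mm wide; open, the fingers measure 114 mm over their backs; the gripper's body (76 mm by 85 mm) begins 54 mm behind the grasp point. The pads swing forward as they close: fully open they stand 13 mm farther back than shut.
Start: joints at [-1.329, 0.259, 0.021, 1.334, 0, 1.418], TCP at [0.212, -0.508, 0.304] pointing down, gripper open.
Joint ranges: [-3.04, 3.04], [-0.91, 1.82], [-1.04, 1.36], [-1.92, 1.95], [-1.52, 1.45], [-3.14, 3.14]. Speed limits (rad/s): [2.22, 2.22, 2.79, 3.14, 3.14, 3.14].

INTERFACE

Orientations are given as a unit quaternion [x, y, z, w].
In Python, from station import r gives the robot as it stands. The module is installed in compiled form; this text tells all that it offers.
- The arm moves only by the tool move_arm, never from a script. Its argument "steps" is a list of rows, each a list of 5 numbers: the shift along the tool's x, y, z in m, then the turn about the tool's z in degrees, then the finger opening in m, from 0 to 0.0854. A call has 1 to 5 rows; each row is the pose to reach, as a shift and turn from the pose commanded when the call began, along the tool's axes at that moment; what a row does not reach only later rows make up. A row lasts 1/8 s, in which the tool goes at most 62.5 mm and 10.7 degrees, less where a joint would pass 70% of its speed; a pose out of reach is approached as far as the arm can. A call with a gripper value outside its range is refused whole. The fingers move at their own pace and stop on an object; "grip_force" is the grip in N (left out, the last holds). Time passes only in rows, so rows that repeat a pose let the fingers close. It gives the time, the measured TCP pose, the force, the opening and the grip force at its end, in the units of the state.
- r.observe(): the state, without advancing time (a new reading comes with each control period).
- r.snapshot(name): name is "side" or "top"; returns a dict with "color" (480x640x3 uint8, red, green, blue), "vfov" (degrees; the focal length in pixels is half the picture's height over the tangent of half this angle, whatever the lens; pixels are square), "cx", "cy" (the principal point, pixels), "k1" (the pictures are not rectified: a ray, as slopes to the right and down, at radius r is drawn at 1 + k1 r^2 times it, then the intrinsics apply), "T" (4x4, takes a point from camera to world coordinates). Camera axes: x right, y up, looking along -z (the intrinsics and any distortion apply to the point x, -y, -z); pixel columns grow to the right and rows downward; lengths in m; the calibration is good to about 2 mm. A picture is of the moment at which its call begins. There is no depth.
- r.sign_off(): hands the job in; it is judged then, once.
Trained networks look in a picture, given as the dict that the camera call returned (one of the last four; its "shot" number tells which), for a name from the list of things; names that differ only in an ending like _2 or _b are one class to them, and where a whole thing is asked for, a point or a joint stands for the part that bears it (a point fixed in the world has none). Each returns a list of dicts, best first, with "conf" (0 to 1); they miss things now and then, are a little off and sometimes report something else, mostly with a low value. They report only what shows in the picture. A call takes as long as a camera call.
- r.look_for(name, picture): "position" ([x, y, z] in m, in world coordinates, good to about 4 mm: the middle of the surface that is visible of it).
- r.masks_of(name, picture): "pixels" (480x640 bool, what is visible of it).
- r.tip_of(name, picture): "position" ([x, y, z] in m, in world coordinates, good to about 4 mm: a listed point, or the origin of a listed thing).
The state is a dict: "t": time; "joints": joint angles; "joint_vel": joint speeds; "joint_efforts": joint torques, N m; "tcp_pos": TCP position; "ee_rot": TCP orientation; "force": force on the tool from outside, world axes, zero at the start; "moment": the same for the moment, N m; "gripper_width": finger opening in m; "grasp_force": force on a finger pad.
Only numpy, scipy, OpenCV 4.12 (cv2) and the standard library are available. Lean on these libraries where they do the work, as an engineer would, in place of code of your own. Each camera call takes 0.05 s, during which the arm holds its last target. There are 200 camera calls.

TASK

Clear the empty stoppered flask off the hotplate and stand it, without dropping it, on the round cork mat. Then take the surface-temperature probe out of its leaning holder and hold it upright, with its sprung foot flat inside the small printed ring at the middle of the ceramic plate, pressed lightly so that the spring is about half in and never hits its stop hard. Hold it steady there for at least two seconds and finish while still holding it pressed there; leave everything else on the bench alone.

Things in the scene. Friction and masses are not known exactly. Their poses are not given: they have to be found in the camera images.
- hotplate: white hotplate stirrer fixed to the bench, 285 deep x 200 wide x 96 high: square 180 x 180 white ceramic plate on top, lower panel with two black knobs (79 high) on the side facing the robot. Origin under the plate's centre at bench height; x to its back, z up. It reaches 188 in front of the origin and 98 behind
- plate_mark (a point): centre of the small printed dark ring (32 inside, 37 outside) with a dot, in the middle of the ceramic plate; the point lies on the plate's top face, 96 above the bench. A thin grey ring 140 across lies round it
- flask: empty conical glass flask with black rubber stopper, one rigid piece, about 100 g: base 64 across, straight neck 24 across from 68 to 100 above its underside, rim 29 across to 105, stopper to 120. At first on the hotplate, over the mark. Origin centre of underside, z up
- flask_neck (a point): middle of the flask's neck, on its axis, 85 above its underside; 24 across here
- mat: round cork mat fixed to the bench, 120 across, 6 thick; origin centre of underside
- holder: probe holder fixed to the bench: dark steel foot 130 x 100 x 10 with a square aluminium sleeve (19 inside, 26 outside) that leans 20 degrees from upright towards the holder's own -x. Origin centre of underside, z up
- holder_mouth (a point): centre of the sleeve's mouth, 112 above the bench; the probe's guard rests on the mouth and the probe is drawn out along the sleeve, at least 105 before it is free
- probe: wireless contact probe, 120 g, 205 long, leaning in the holder, stem in the sleeve. z along its axis, up to the handle's end. Origin on the axis at the underside of the black finger guard (38 across, 6 thick). Grey flat-sided handle 6 to 105 above the origin, 30 along x, 22 along y (grip across y). Below: ferrule 17 across x 14 long, stem 8 across, then the sprung foot, a disc 16 across, its flat face 100 below the origin when out
- probe_handle (a point): point on the probe's axis, 70 above the probe's origin: where the handle is best gripped
- probe_tip (a point): centre of the flat underside of the sprung foot (moves with the foot)
- probe_foot (a joint): how far the sprung foot is pressed in: 0 out, 0.008 m at its stop. It begins to move at about 1 N and needs 0.4 N more for each mm, so half in (0.004) is about 2.6 N
- bottle_a: amber dropper bottle, 48 across, 142 high, leave alone; origin centre of underside
- bottle_b: second amber dropper bottle, same size, leave alone; origin centre of underside
- tip_box: clear pipette-tip box with lid, 84 x 122 x 68, leave alone; origin centre of underside
- wash_bottle: white wash bottle with bent spout, 72 across, 180 high, leave alone; origin centre of underside
- timer: flat white timer, 60 x 70 x 18, leave alone; origin centre of underside
- slide_box: flat slide box, 70 x 90 x 30, leave alone; origin centre of underside
- jar: small glass jar with lid, 48 across, 55 high, leave alone; origin centre of underside
- beaker: small open glass beaker, 50 across, 68 high, leave alone; origin centre of underside

How it is judged:
By the outcome, as a careful person would: the job done as asked, in the order asked, and still so for the second after the job is handed in, while the arm keeps its last pose, push and grip.
It also fails if it takes over 66 s, if anything falls off the work surface, if the arm or the gripper's body presses on something with over 40 N, if the wrist force passes 120 N, or if a joint passes its speed limit or range.

## Working session

There is one attempt and no reset: what is moved stays moved. The work goes in short steps, Python scripts to look and compute and a tool call to move; the robot and the scene stay as the last step left them, time stands still between calls to the robot, and variables do not carry over. Pictures are saved under pics/ and viewed, at most 13 in all, crops included, and the job is handed in when it is done.

Besides the shell and the picture viewer there is one more tool, called after "Call:" as a command line: name --pt "numbers of a row" for each row, then --argument value for the rest. move_arm: Moves the arm, as the interface text tells. Its arguments: {"type":"object","properties":{"steps":{"type":"array","items":{"type":"array","items":{"type":"number"}}},"grip_force":{"type":"number"}},"required":["steps"]}

```bash
mkdir -p pics
cat > h.py <<'E'
import numpy as np, cv2
from station import r
from scipy.spatial.transform import Rotation as R
def proj(s,p):
    q=np.linalg.inv(s["T"])@np.r_[p,1]; x,y=q[0]/-q[2],-q[1]/-q[2]
    f=240/np.tan(np.radians(s["vfov"])/2); k=1+s["k1"]*(x*x+y*y)
    return np.array([s["cx"]+f*k*x,s["cy"]+f*k*y])
def ray(s,u):
    f=240/np.tan(np.radians(s["vfov"])/2); a=np.array([(u[0]-s["cx"])/f,(u[1]-s["cy"])/f]); b=a.copy()
    for _ in range(20): b=a/(1+s["k1"]*(b@b))
    d=s["T"][:3,:3]@np.array([b[0],-b[1],-1]); return s["T"][:3,3],d
def atz(s,u,z):
    o,d=ray(s,u); return o+d*(z-o[2])/d[2]
def save(s,n): cv2.imwrite(f"pics/{n}.png",s["color"][:,:,::-1])
np.set_printoptions(precision=4,suppress=True)
E
python3 - <<'E'
from h import *
o=r.observe(); print(o)
ss={n:r.snapshot(n) for n in("side","top")}
for n,s in ss.items():
    save(s,n+"0"); print(n,s["vfov"],s["k1"],s["T"])
    for k in "plate_mark flask flask_neck mat holder holder_mouth probe probe_handle hotplate bottle_a tip_box wash_bottle timer slide_box jar beaker".split():
        print(k,[(np.round(d["position"],3),round(d["conf"],2)) for d in r.tip_of(k,s)[:2]])
E
```

```text
{'t': 0.0, 'joints': array([-1.3286,  0.2592,  0.0208,  1.3337, -0.    ,  1.4182]), 'joint_vel': array([-0.0021, -0.0007,  0.0005, -0.0013,  0.0013, -0.0004]), 'joint_efforts': array([ -0.0022, -55.564 ,  34.4528,   0.0136,  -0.0003,   0.    ]), 'tcp_pos': array([ 0.2115, -0.5075,  0.3033]), 'ee_rot': array([ 0.9806,  0.1961, -0.0001, -0.0007]), 'force': array([-0.1652, -0.664 , -0.0517]), 'moment': array([ 0.0051, -0.0446, -0.008 ]), 'grasp_force': 0.0, 'gripper_width': 0.08537338407336813}
side 55.50299249781429 -0.017228487606523946 [[-0.8768  0.3394 -0.3407  0.1086]
 [-0.4807 -0.5996  0.6398  0.7471]
 [ 0.0129  0.7247  0.6889  0.9413]
 [ 0.      0.      0.      1.    ]]
plate_mark [(array([0.603, 0.03 , 0.097]), 0.56)]
flask [(array([0.601, 0.03 , 0.099]), 0.81), (array([ 0.639, -0.441,  0.   ]), 0.18)]
flask_neck [(array([0.601, 0.034, 0.182]), 0.65)]
mat [(array([ 0.494,  0.268, -0.002]), 0.6)]
holder [(array([ 0.514, -0.297,  0.002]), 0.94)]
holder_mouth [(array([ 0.492, -0.295,  0.108]), 0.71)]
probe [(array([ 0.489, -0.293,  0.109]), 0.92)]
probe_handle [(array([ 0.463, -0.2
[... 1126 characters left out ...]
be [(array([ 0.493, -0.294,  0.114]), 0.61), (array([ 0.687, -0.215,  0.001]), 0.22)]
probe_handle []
hotplate [(array([0.594, 0.029, 0.003]), 0.77)]
bottle_a [(array([ 0.725, -0.356, -0.002]), 0.85), (array([ 0.64 , -0.442,  0.001]), 0.73)]
tip_box [(array([0.734, 0.322, 0.002]), 0.86), (array([ 0.645, -0.445, -0.002]), 0.7)]
wash_bottle [(array([ 0.631,  0.488, -0.001]), 0.84), (array([ 0.684, -0.217,  0.002]), 0.38)]
timer [(array([ 0.313,  0.253, -0.   ]), 0.64), (array([ 0.516, -0.3  ,  0.001]), 0.62)]
slide_box [(array([ 0.314, -0.266,  0.001]), 0.75), (array([ 0.485, -0.294,  0.117]), 0.45)]
jar [(array([ 0.691,  0.214, -0.001]), 0.93)]
beaker [(array([ 0.687, -0.217, -0.001]), 0.58)]
```

View pics/side0.png

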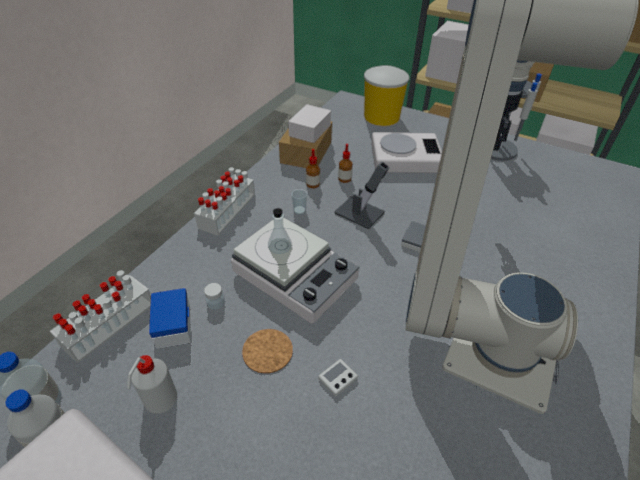

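View pics/top0.png

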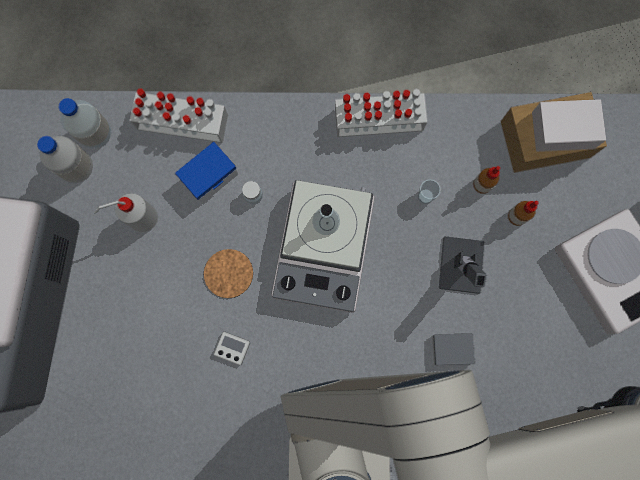

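The side view shows the flask on the plate at about (280,235), the mat at (267,350), and the probe leaning towards the robot at (375,180). The top view agrees, with the flask at (327,215), the mat at (228,273) and the probe at (470,265). The network positions match both pictures, so I'll go above the flask.

Call:
move_arm --pt "0.05 -0.03 -0.01 4.5 0.0854" --pt "0.1 -0.06 -0.02 9 0.0854" --pt "0.15 -0.09 -0.02 13.5 0.0854" --pt "0.2 -0.12 -0.02 18 0.0854" --pt "0.25 -0.153 -0.02 22.6 0.0854" --grip_force 40

```text
t: 2.33
tcp_pos: [0.3843, -0.2688, 0.324]
ee_rot: [1.0, -0.001, 0.0, 0.0]
force: [0.5, -0.2, 0.4]
gripper_width: 0.0854
grasp_force: 0.0
```

Call:
move_arm --pt "0.03 -0.045 0 0 0.0854" --pt "0.07 -0.095 0 0 0.0854" --pt "0.11 -0.145 0 0 0.0854" --pt "0.15 -0.2 0 0 0.0854" --pt "0.18 -0.25 0 0 0.0854"

```text
t: 2.95
tcp_pos: [0.5622, -0.0221, 0.3239]
ee_rot: [1.0, 0.0, 0.0, 0.0]
force: [0.7, -1.5, -0.0]
gripper_width: 0.0856
grasp_force: 0.0
```

Run:
```python
from h import *
o=r.observe(); print(o["t"],o["tcp_pos"],R.from_quat(o["ee_rot"]).as_matrix(),o["joints"],o["force"])
for n in("side","top"):
    s=r.snapshot(n); save(s,n+"1")
    for k in "flask flask_neck holder holder_mouth probe probe_handle probe_tip".split():
        print(n,k,[(np.round(d["position"],4),round(d["conf"],2)) for d in r.tip_of(k,s)[:2]])
    for k in ("probe","holder"):
        m=r.masks_of(k,s)
        if m: np.save(f"{n}_{k}.npy",m[0]["pixels"]); print(k,m[0]["conf"],m[0]["pixels"].sum())
    cv2.imwrite(f"pics/{n}1p.png",cv2.resize(s["color"][:,:,::-1][(slice(140,240) if n=="side" else slice(220,320)),(slice(310,440) if n=="side" else slice(410,540))],None,fx=5,fy=5,interpolation=cv2.INTER_CUBIC))
```

```text
2.95 [ 0.5622 -0.0221  0.3239] [[ 1.      0.0003  0.0004]
 [ 0.0003 -1.     -0.0002]
 [ 0.0004  0.0002 -1.    ]] [-0.1884  0.2756  0.0957  1.3905 -0.0001  2.9529] [ 0.7041 -1.453  -0.0146]
side flask [(array([0.6021, 0.0319, 0.1004]), 0.86)]
side flask_neck [(array([0.6025, 0.0349, 0.181 ]), 0.93), (array([ 0.46  , -0.2918,  0.1801]), 0.31)]
side holder [(array([0.6929, 0.2143, 0.0005]), 0.73), (array([ 0.5126, -0.2998,  0.0013]), 0.72)]
side holder_mouth [(array([ 0.4928, -0.2934,  0.112 ]), 0.69)]
side probe [(array([ 0.49  , -0.2885,  0.1093]), 0.93), (array([0.5995, 0.0299, 0.0002]), 0.55)]
side probe_handle [(array([ 0.4615, -0.2923,  0.1788]), 0.72)]
side probe_tip []
probe 0.68 369
holder 0.64 1075
top flask [(array([0.6022, 0.0279, 0.0975]), 0.57), (array([ 0.6917,  0.2131, -0.0006]), 0.45)]
top flask_neck [(array([0.6026, 0.0357, 0.1822]), 0.43)]
top holder [(array([ 0.5214, -0.2999, -0.    ]), 0.78)]
top holder_mouth [(array([ 0.4851, -0.2937,  0.1146]), 0.64), (array([ 0.4911,  0.2681, -0.0013]), 0.51)]
top probe [(array([ 0.4905, -0.2914,  0.1144]), 0.72), (array([0.7355, 0.3233, 0.003 ]), 0.19)]
top probe_handle [(array([ 0.4656, -0.2908,  0.1786]), 0.69)]
top probe_tip [(array([ 0.6919,  0.2135, -0.0013]), 0.56)]
probe 0.93 368
holder 0.91 1818
```

Call:
move_arm --pt "0.02 -0.027 0 -10 0.0854" --pt "0.04 -0.054 0 -20 0.0854" --pt "0.04 -0.054 0 -30 0.0854" --pt "0.04 -0.054 0.0 -40 0.0854" --pt "0.04 -0.054 0.0 -40 0.0854"

```text
t: 4.58
tcp_pos: [0.6011, 0.0303, 0.3238]
ee_rot: [0.94, 0.342, -0.0, -0.0]
force: [0.9, 0.6, 0.2]
gripper_width: 0.085
grasp_force: 0.0
```

Call:
move_arm --pt "0 0 0.025 0 0.0854" --pt "0 0 0.05 0 0.0854" --pt "0 0 0.07 0 0.0854" --pt "0 0 0.087 0 0.0854" --pt "0 0 0.087 0 0.06"

```text
t: 5.2
tcp_pos: [0.6005, 0.03, 0.2359]
ee_rot: [0.94, 0.34, -0.001, -0.0]
force: [-0.2, -0.2, 0.4]
gripper_width: 0.0695
grasp_force: 0.0
```

Run:
```python
from h import *
s=r.snapshot("side"); save(s,"s2")
a=s["color"][150:300,210:400,::-1]
cv2.imwrite("pics/s2c.png",cv2.resize(a,None,fx=4,fy=4,interpolation=cv2.INTER_CUBIC))
print(r.observe()["tcp_pos"])
```

```text
[0.601  0.03   0.2369]
```

View pics/s2c.png

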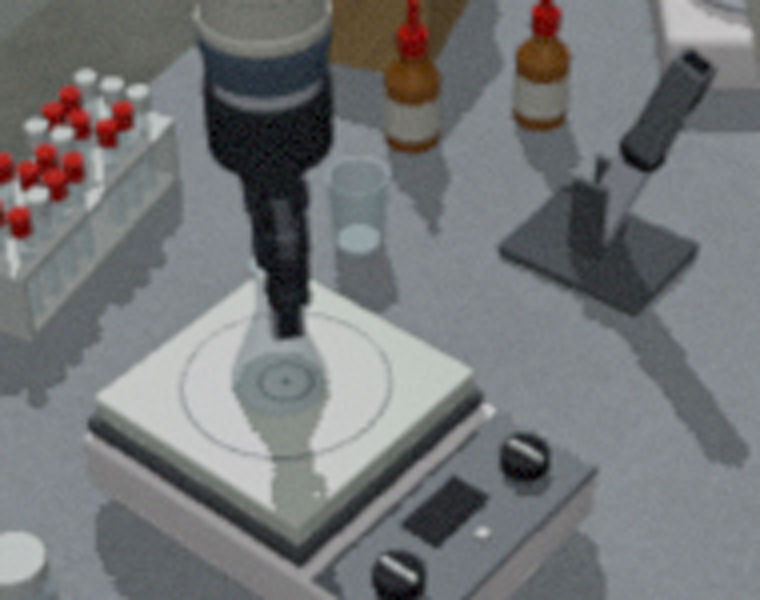

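View pics/top1p.png

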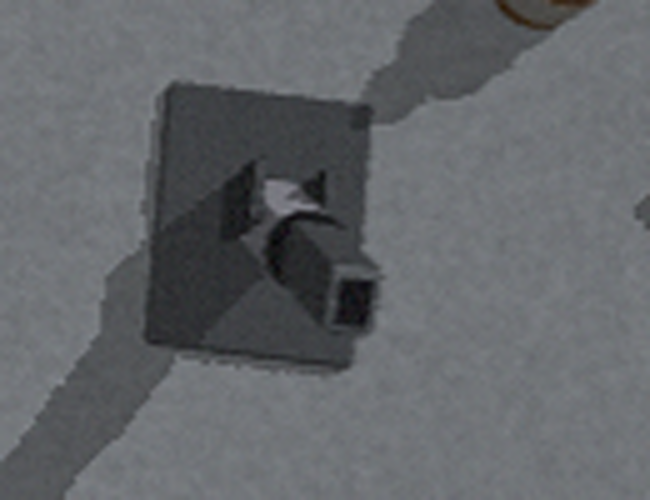

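The crop shows the fingers straddling the flask neck at (285,280), and the probe leaning free of the arm. Closing now.

Call:
move_arm --pt "0 0 0 0 0.045" --pt "0 0 0 0 0.032" --pt "0 0 0 0 0.025" --pt "0 0 0 0 0.018" --pt "0 0 0 0 0.015" --grip_force 40

```text
t: 5.88
tcp_pos: [0.6012, 0.0302, 0.2376]
ee_rot: [0.94, 0.342, 0.001, 0.0]
force: [-1.5, 1.0, 5.6]
gripper_width: 0.0268
grasp_force: 39.0
```

Call:
move_arm --pt "0 0 0 0 0.015" --pt "0 0 -0.005 0 0.015" --pt "0 0 -0.02 0 0.015" --pt "0 0 -0.04 0 0.015" --pt "0 0 -0.05 0 0.015"

```text
t: 6.5
tcp_pos: [0.6014, 0.03, 0.2886]
ee_rot: [0.94, 0.342, 0.001, 0.0]
force: [0.1, -0.2, -0.8]
gripper_width: 0.0266
grasp_force: 39.3
```

Run:
```python
from h import *
o=r.observe(); print(o["tcp_pos"],o["force"],o["gripper_width"],o["joints"],R.from_quat(o["ee_rot"]).as_matrix()[:,0])
for n in("side","top"):
    s=r.snapshot(n)
    for k in "plate_mark flask flask_neck mat".split():
        print(n,k,[(np.round(d["position"],4),round(d["conf"],2)) for d in r.tip_of(k,s)[:1]])
    m=r.masks_of("mat",s)
    if m:
        (c,ax,an)=cv2.fitEllipse(max(cv2.findContours(m[0]["pixels"].astype(np.uint8),0,1)[0],key=len)); print(n,"mat",c,atz(s,c,.006))
```

```text
[0.6014 0.03   0.2886] [ 0.0824 -0.1625 -0.7739] 0.02661131122306902 [-0.0894  0.3518  0.1174  1.3346 -0.      2.3538] [0.7659 0.643  0.0012]
side plate_mark [(array([0.5996, 0.0332, 0.0945]), 0.68)]
side flask [(array([0.6045, 0.0272, 0.1492]), 0.72)]
side flask_neck [(array([0.6032, 0.0328, 0.2326]), 0.87)]
side mat [(array([ 0.4924,  0.2681, -0.0051]), 0.86)]
side mat (267.298095703125, 350.3599853515625) [0.4916 0.2737 0.006 ]
top plate_mark []
top flask [(array([ 0.6394, -0.4451, -0.0007]), 0.74)]
top flask_neck []
top mat [(array([0.493 , 0.2684, 0.0011]), 0.89)]
top mat (227.879638671875, 273.4305419921875) [0.4894 0.266  0.006 ]
```

Call:
move_arm --pt "0.007 -0.025 0 0 0.015" --pt "0.019 -0.07 0 0 0.015" --pt "0.031 -0.115 0 0 0.015" --pt "0.043 -0.16 0 0 0.015" --pt "0.055 -0.2 0 0 0.015"

```text
t: 7.72
tcp_pos: [0.5137, 0.2199, 0.287]
ee_rot: [0.94, 0.342, 0.0, -0.0]
force: [1.1, -0.1, -0.6]
gripper_width: 0.0266
grasp_force: 39.4
```

Call:
move_arm --pt "0.01 -0.038 0 0 0.015" --pt "0.014 -0.053 0.015 0 0.015" --pt "0.014 -0.053 0.05 0 0.015" --pt "0.014 -0.053 0.09 0 0.015" --pt "0.014 -0.053 0.1 0 0.015"

```text
t: 8.35
tcp_pos: [0.4902, 0.2673, 0.1841]
ee_rot: [0.94, 0.342, -0.002, 0.0]
force: [-0.9, -0.3, -0.7]
gripper_width: 0.0266
grasp_force: 39.5
```

Run:
```python
from h import *
o=r.observe(); print(o["t"],o["tcp_pos"],o["force"],o["gripper_width"],o["joints"])
for n in("side","top"):
    s=r.snapshot(n); save(s,n+"3")
    for k in "plate_mark flask flask_neck mat".split():
        print(n,k,[(np.round(d["position"],4),round(d["conf"],2)) for d in r.tip_of(k,s)[:1]])
    if n=="side": cv2.imwrite("pics/s3c.png",cv2.resize(s["color"][230:400,180:370,::-1],None,fx=3.5,fy=3.5,interpolation=cv2.INTER_CUBIC))
```

```text
8.35 [0.4902 0.2673 0.1841] [-0.8882 -0.3376 -0.696 ] 0.026592492915712584 [ 0.349   0.3361 -0.1812  1.0582 -0.0002  2.7926]
side plate_mark [(array([0.6036, 0.0309, 0.0974]), 0.83)]
side flask [(array([0.4878, 0.2642, 0.0395]), 0.59)]
side flask_neck [(array([0.4902, 0.2712, 0.1285]), 0.61)]
side mat [(array([ 0.4945,  0.2706, -0.0025]), 0.84)]
top plate_mark [(array([0.6   , 0.0312, 0.0958]), 0.69)]
top flask [(array([0.4934, 0.2693, 0.048 ]), 0.65)]
top flask_neck [(array([0.495 , 0.2754, 0.137 ]), 0.56)]
top mat [(array([ 0.4939,  0.2689, -0.0011]), 0.73)]
```

View pics/s3c.png

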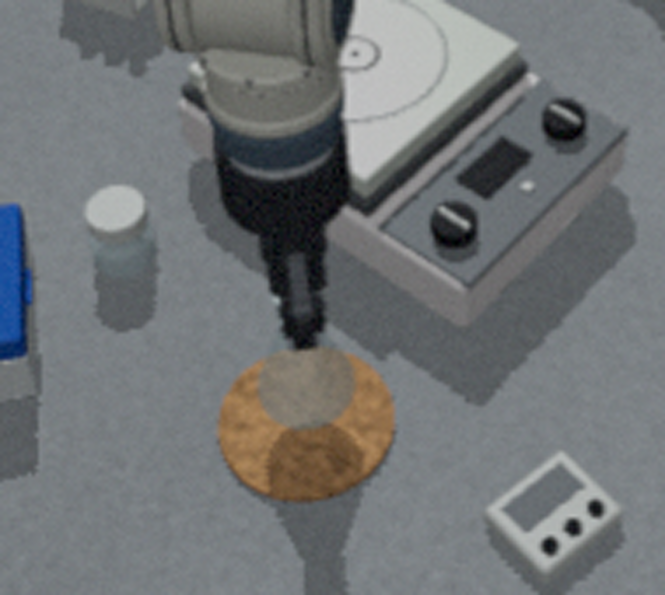

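The crop shows the flask upright in the grip above the mat, its base at about (307,390). Lowering gently.

Call:
move_arm --pt "0 0 0.012 0 0.015" --pt "0 0 0.022 0 0.015" --pt "0 0 0.029 0 0.015" --pt "0 0 0.033 0 0.015" --pt "0 0 0.033 0 0.015"

```text
t: 9.48
tcp_pos: [0.4912, 0.2682, 0.1535]
ee_rot: [0.94, 0.342, -0.0, -0.0]
force: [-0.4, -0.5, -1.6]
gripper_width: 0.0265
grasp_force: 39.5
```

Call:
move_arm --pt "0 0 0.001 0 0.015" --pt "0 0 0.002 0 0.015" --pt "0 0 0.002 0 0.015"

```text
t: 9.85
tcp_pos: [0.4912, 0.2682, 0.152]
ee_rot: [0.94, 0.342, 0.0, 0.0]
force: [1.0, -0.0, -1.7]
gripper_width: 0.0263
grasp_force: 39.5
```

Call:
move_arm --pt "0 0 0.0015 0 0.015" --pt "0 0 0.003 0 0.015" --pt "0 0 0.003 0 0.015"

```text
t: 10.22
tcp_pos: [0.4911, 0.2682, 0.1487]
ee_rot: [0.94, 0.342, -0.0, -0.0]
force: [-0.0, -1.3, -0.8]
gripper_width: 0.0263
grasp_force: 39.5
```

Call:
move_arm --pt "0 0 0.0005 0 0.015" --pt "0 0 0.001 0 0.015" --pt "0 0 0.001 0 0.015"

```text
t: 10.6
tcp_pos: [0.4912, 0.2682, 0.1479]
ee_rot: [0.94, 0.342, 0.0, -0.0]
force: [-1.0, -0.1, -0.9]
gripper_width: 0.0266
grasp_force: 39.5
```

Call:
move_arm --pt "0 0 0.0005 0 0.015" --pt "0 0 0.001 0 0.015" --pt "0 0 0.001 0 0.015"

```text
t: 10.98
tcp_pos: [0.4915, 0.2685, 0.1477]
ee_rot: [0.94, 0.342, 0.001, -0.0]
force: [-1.2, 1.1, 6.0]
gripper_width: 0.0266
grasp_force: 39.8
```

Call:
move_arm --pt "0 0 0.0005 0 0.015" --pt "0 0 0.0005 0 0.015"

```text
t: 11.22
tcp_pos: [0.4916, 0.2686, 0.1476]
ee_rot: [0.94, 0.342, 0.001, -0.0]
force: [-2.4, 1.2, 10.3]
gripper_width: 0.0264
grasp_force: 39.9
```

Call:
move_arm --pt "0 0 -0.0015 0 0.024" --pt "0 0 -0.0015 0 0.03" --pt "0 0 -0.0015 0 0.04" --pt "0 0 -0.0015 0 0.06" --pt "0 0 -0.0015 0 0.0854"

```text
t: 11.85
tcp_pos: [0.4912, 0.2682, 0.1478]
ee_rot: [0.94, 0.342, -0.0, 0.0]
force: [-0.3, 0.3, -0.4]
gripper_width: 0.0744
grasp_force: 0.0
```

Call:
move_arm --pt "0 0 0 0 0.0854" --pt "0 0 -0.03 0 0.0854" --pt "0 0 -0.08 0 0.0854" --pt "0 0 -0.13 0 0.0854" --pt "0 0 -0.175 0 0.0854"

```text
t: 12.48
tcp_pos: [0.4911, 0.2681, 0.3248]
ee_rot: [0.94, 0.342, 0.0, 0.0]
force: [0.7, 0.3, -0.0]
gripper_width: 0.0853
grasp_force: 0.0
```

```bash
cat > hold.py <<'E'
from h import *
from scipy.optimize import least_squares
H=[];B=[]
for n in("side","top"):
    s=r.snapshot(n); save(s,n+"4")
    for k in "plate_mark flask flask_neck holder holder_mouth probe probe_handle".split():
        print(n,k,[(np.round(d["position"],4),round(d["conf"],2)) for d in r.tip_of(k,s)[:1]])
    for k in("holder","probe"):
        m=r.masks_of(k,s)
        if not m: print("no",k); continue
        px=m[0]["pixels"].astype(np.uint8)
        c=max(cv2.findContours(px,0,1)[0],key=cv2.contourArea); 
        print(n,k,m[0]["conf"],px.sum(),cv2.boundingRect(c))
        if k=="holder":
            hull=cv2.approxPolyDP(c,4,True)[:,0]; print([(u.tolist(),atz(s,u,.01).round(3)) for u in hull.astype(float)])
        else:
            l=cv2.fitLine(c,2,0,.01,.01).ravel(); print("line",l)
o=r.observe(); print(o["t"],o["tcp_pos"],o["joints"])
E
python3 hold.py
```

```text
side plate_mark [(array([0.6009, 0.031 , 0.0983]), 0.79)]
side flask [(array([0.4913, 0.2699, 0.0077]), 0.6)]
side flask_neck [(array([0.4886, 0.2737, 0.091 ]), 0.83)]
side holder [(array([ 0.514 , -0.3006,  0.0024]), 0.75)]
side holder_mouth [(array([ 0.4888, -0.2966,  0.1105]), 0.56)]
side probe [(array([ 0.4888, -0.2918,  0.1099]), 0.74)]
side probe_handle [(array([ 0.4617, -0.2917,  0.1787]), 0.92)]
side holder 0.96 998 (336, 190, 48, 38)
[([360.0, 190.0], array([ 0.561, -0.395,  0.01 ])), ([336.0, 213.0], array([ 0.577, -0.249,  0.01 ])), ([370.0, 227.0], array([ 0.456, -0.242,  0.01 ])), ([383.0, 210.0], array([ 0.453, -0.336,  0.01 ])), ([370.0, 206.0], array([ 0.498, -0.334,  0.01 ])), ([370.0, 193.0], array([ 0.525, -0.396,  0.01 ]))]
side probe 0.8 372 (365, 161, 25, 32)
line [  0.4986  -0.8668 376.6761 176.7465]
top plate_mark [(array([0.6009, 0.0274, 0.0956]), 0.58)]
top flask [(array([0.4959, 0.2704, 0.0048]), 0.61)]
top flask_neck [(array([0.494 , 0.277 , 0.0925]), 0.83)]
top holder [(array([ 0.5161, -0.2939, -0.0006]), 0.77)]
top holder_mouth [(array([ 0.488 , -0.2937,  0.1156]), 0.79)]
top probe [(array([ 0.4899, -0.2925,  0.1118]), 0.8)]
top probe_handle [(array([ 0.4651, -0.2915,  0.1765]), 0.61)]
top holder 0.93 1918 (438, 237, 47, 56)
[([443.0, 238.0], array([ 0.58 , -0.258,  0.01 ])), ([439.0, 288.0], array([ 0.457, -0.245,  0.01 ])), ([478.0, 292.0], array([ 0.448, -0.339,  0.01 ])), ([463.0, 266.0], array([ 0.511, -0.305,  0.01 ])), ([471.0, 261.0], array([ 0.523, -0.325,  0.01 ])), ([481.0, 267.0], array([ 0.509, -0.348,  0.01 ])), ([484.0, 243.0], array([ 0.568, -0.358,  0.01 ]))]
top probe 0.64 374 (464, 262, 22, 25)
line [  0.5893   0.8079 474.459  274.2131]
13.475 [0.4912 0.2682 0.3229] [0.3498 0.2708 0.0865 1.3864 0.0001 2.7929]
```

Call:
move_arm --pt "-0.03 0.033 0 -10.5 0.0854" --pt "-0.06 0.066 0 -21 0.0854" --pt "-0.091 0.099 0 -31.5 0.0854" --pt "-0.121 0.132 0 -42 0.0854" --pt "-0.152 0.165 0 -52.5 0.0854"

```text
t: 14.1
tcp_pos: [0.4807, 0.0432, 0.3231]
ee_rot: [0.69, 0.724, 0.0, 0.0]
force: [0.8, 0.3, 0.7]
gripper_width: 0.0852
grasp_force: 0.0
```

Call:
move_arm --pt "-0.052 -0.005 0 -10.5 0.0854" --pt "-0.104 -0.01 0 -21 0.0854" --pt "-0.156 -0.015 0 -31.5 0.0854" --pt "-0.208 -0.02 0 -42 0.0854" --pt "-0.259 -0.024 0 -52.5 0.0854"

```text
t: 14.72
tcp_pos: [0.4677, -0.215, 0.3231]
ee_rot: [0.323, 0.946, -0.0, 0.0]
force: [-0.0, 1.0, 0.3]
gripper_width: 0.0852
grasp_force: 0.0
```

Call:
move_arm --pt "-0.015 -0.025 0 -10.5 0.0854" --pt "-0.03 -0.05 0 -20 0.0854" --pt "-0.04 -0.064 0 -29.5 0.0854" --pt "-0.04 -0.064 0 -29.5 0.0854"

```text
t: 15.22
tcp_pos: [0.4601, -0.2892, 0.3226]
ee_rot: [0.076, 0.997, 0.0, -0.0]
force: [0.0, 0.3, 0.1]
gripper_width: 0.0855
grasp_force: 0.0
```

Run:
```python
from h import *
o=r.observe(); print(o["t"],o["tcp_pos"],o["joints"],R.from_quat(o["ee_rot"]).as_matrix()[:,0])
for n in("side","top"):
    s=r.snapshot(n); save(s,n+"5")
    for k in "holder_mouth probe probe_handle".split():
        print(n,k,[(np.round(d["position"],4),round(d["conf"],2)) for d in r.tip_of(k,s)[:1]])
    if n=="side": cv2.imwrite("pics/s5c.png",cv2.resize(s["color"][120:240,310:430,::-1],None,fx=4.5,fy=4.5,interpolation=cv2.INTER_CUBIC))
```

```text
15.225 [ 0.4601 -0.2892  0.3226] [-0.7157  0.2429  0.0474  1.3756 -0.     -0.5645] [-0.9886  0.1506  0.0003]
side holder_mouth [(array([ 0.4901, -0.2946,  0.1101]), 0.62)]
side probe [(array([ 0.4874, -0.2903,  0.1061]), 0.57)]
side probe_handle [(array([ 0.4618, -0.291 ,  0.1777]), 0.71)]
top holder_mouth [(array([ 0.4881, -0.2952,  0.1169]), 0.75)]
top probe [(array([ 0.4893, -0.2915,  0.1136]), 0.61)]
top probe_handle [(array([0.4928, 0.2707, 0.0036]), 0.69)]
```

View pics/s5c.png

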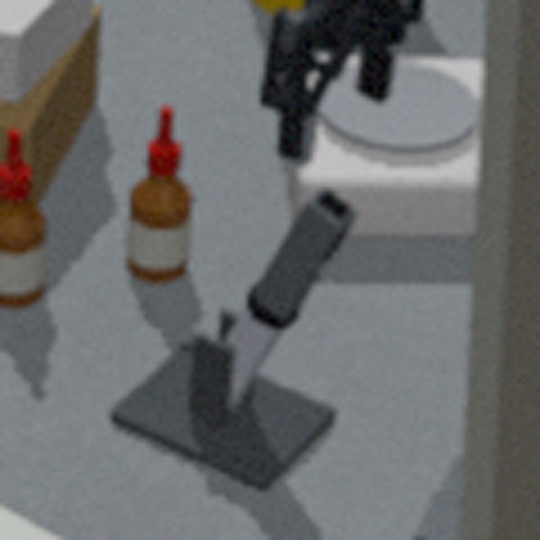

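The crop shows the fingers above the leaning handle at (300,260), roughly aligned with it. Descending to grip.

Call:
move_arm --pt "-0.004 -0.002 0.02 -3 0.0854" --pt "-0.004 -0.002 0.045 -3 0.0854" --pt "-0.004 -0.002 0.07 -3 0.0854" --pt "-0.004 -0.002 0.09 -3 0.0854" --pt "-0.004 -0.002 0.09 -3 0.0854"

```text
t: 16.25
tcp_pos: [0.4635, -0.2902, 0.2318]
ee_rot: [0.048, 0.999, 0.001, -0.001]
force: [0.7, -0.3, 0.5]
gripper_width: 0.0852
grasp_force: 0.0
```

Call:
move_arm --pt "0 0 0 0 0.06" --pt "0 0 0 0 0.045" --pt "0 0 0 0 0.035" --pt "0 0 0 0 0.028" --pt "0 0 0 0 0.022" --grip_force 30

```text
t: 16.88
tcp_pos: [0.4639, -0.2909, 0.233]
ee_rot: [0.048, 0.999, -0.0, -0.0]
force: [-0.3, -0.8, 1.1]
gripper_width: 0.022
grasp_force: 1.7
```

Call:
move_arm --pt "0 0 0 0 0.015" --pt "0 0 0 0 0.01" --pt "0 0 0 0 0.01"

```text
t: 17.25
tcp_pos: [0.4639, -0.2909, 0.2331]
ee_rot: [0.048, 0.999, -0.0, 0.0]
force: [-1.6, -0.7, 3.7]
gripper_width: 0.0217
grasp_force: 29.5
```

Run:
```python
from h import *
o=r.observe(); print(o["t"],o["tcp_pos"],o["gripper_width"],o["force"],o["moment"],R.from_quat(o["ee_rot"]).as_matrix()[:,0])
s=r.snapshot("side"); cv2.imwrite("pics/s6c.png",cv2.resize(s["color"][120:240,310:430,::-1],None,fx=4.5,fy=4.5,interpolation=cv2.INTER_CUBIC))
```

```text
17.25 [ 0.4639 -0.2909  0.2331] 0.021668778404582704 [-1.5925 -0.6512  3.7264] [-0.1301  0.2801  0.0003] [-0.9954  0.0959 -0.0001]
```

View pics/s6c.png

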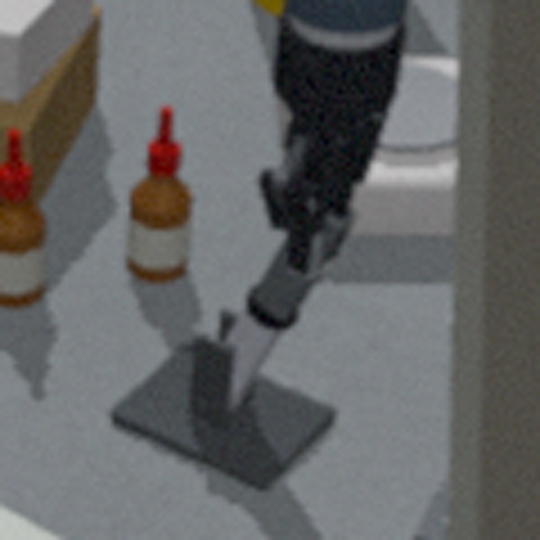

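The crop shows the fingers closed on the handle, and the width of 21.7 mm means a flat grip. Drawing it out along the sleeve, with the foot still just inside.

Call:
move_arm --pt "0.0017 0 -0.0047 0 0.01" --pt "0.0051 0 -0.0141 0 0.01" --pt "0.0086 0 -0.0235 0 0.01" --pt "0.012 0 -0.0329 0 0.01" --pt "0.0154 0 -0.0423 0 0.01"

```text
t: 17.92
tcp_pos: [0.4483, -0.2893, 0.276]
ee_rot: [0.048, 0.999, 0.0, 0.0]
force: [-0.4, 1.0, -1.4]
gripper_width: 0.0214
grasp_force: 29.7
```

Call:
move_arm --pt "0.0034 0 -0.0094 0 0.01" --pt "0.0068 0 -0.0188 0 0.01" --pt "0.0103 0 -0.0282 0 0.01" --pt "0.0137 0 -0.0376 0 0.01" --pt "0.0161 0 -0.0442 0 0.01"

```text
t: 18.55
tcp_pos: [0.4324, -0.2879, 0.3201]
ee_rot: [0.048, 0.999, -0.0, 0.0]
force: [1.3, 0.6, -1.5]
gripper_width: 0.0216
grasp_force: 29.7
```

Run:
```python
from h import *
o=r.observe(); print(o["t"],o["tcp_pos"],o["gripper_width"],o["force"],o["moment"])
s=r.snapshot("side"); save(s,"s7"); cv2.imwrite("pics/s7c.png",cv2.resize(s["color"][90:240,300:450,::-1],None,fx=4,fy=4,interpolation=cv2.INTER_CUBIC))
for k in "holder_mouth probe probe_handle probe_tip".split(): print(k,[(np.round(d["position"],4),round(d["conf"],2)) for d in r.tip_of(k,s)[:1]])
```

```text
18.55 [ 0.4324 -0.2879  0.3201] 0.021574522766788767 [ 1.2845  0.6214 -1.5368] [-0.0307  0.0297  0.0073]
holder_mouth [(array([ 0.4918, -0.2941,  0.1124]), 0.67)]
probe [(array([ 0.4565, -0.2865,  0.1993]), 0.66)]
probe_handle [(array([ 0.4301, -0.2895,  0.2662]), 0.76)]
probe_tip [(array([ 0.4865, -0.2923,  0.1063]), 0.58)]
```

View pics/s7c.png

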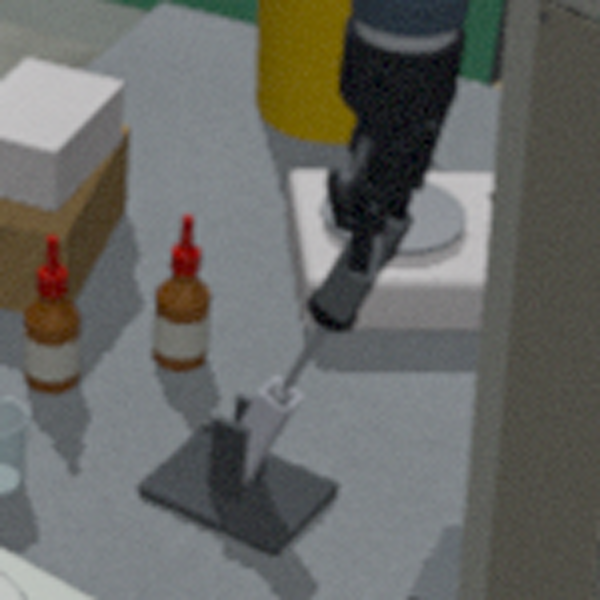

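The crop shows the probe drawn out, with only the foot still in the sleeve mouth at (283,390). I'll swing the hand over the mouth so that the probe pivots upright in a light grip.

Call:
move_arm --pt "-0.003 0 -0.001 0 0.01" --pt "-0.006 0 -0.002 0 0.01" --pt "-0.0113 0 -0.0037 0 0.01" --pt "-0.017 0 -0.0053 0 0.01" --pt "-0.0228 0 -0.0066 0 0.01" --grip_force 20

```text
t: 19.42
tcp_pos: [0.4557, -0.2901, 0.326]
ee_rot: [0.048, 0.999, 0.0, -0.0]
force: [-1.6, 0.1, -1.8]
gripper_width: 0.0215
grasp_force: 29.8
```

Run:
```python
from h import *
o=r.observe(); print(o["t"],o["tcp_pos"],o["gripper_width"],o["force"],o["moment"])
s=r.snapshot("side"); save(s,"s8"); 
for k in "holder_mouth probe probe_handle probe_tip".split(): print(k,[(np.round(d["position"],4),round(d["conf"],2)) for d in r.tip_of(k,s)[:1]])
```

```text
19.425 [ 0.4557 -0.2901  0.326 ] 0.021495122598445843 [-1.6146  0.1392 -1.7785] [0.0412 0.6887 0.0147]
holder_mouth [(array([ 0.4933, -0.2964,  0.1113]), 0.71)]
probe [(array([ 0.4691, -0.2861,  0.1993]), 0.75)]
probe_handle [(array([ 0.451 , -0.2884,  0.2757]), 0.91)]
probe_tip []
```

Call:
move_arm --pt "-0.007 0 -0.0013 0 0.01" --pt "-0.014 0 -0.0023 0 0.01" --pt "-0.021 0 -0.0031 0 0.01" --pt "-0.028 0 -0.0036 0 0.01" --pt "-0.035 0 -0.0037 0 0.01"

```text
t: 20.3
tcp_pos: [0.4906, -0.2934, 0.3296]
ee_rot: [0.048, 0.999, 0.0, -0.0]
force: [-1.2, -0.5, -1.3]
gripper_width: 0.0216
grasp_force: 29.8
```

Run:
```python
from h import *
o=r.observe(); print(o["t"],o["tcp_pos"],o["gripper_width"],o["force"],o["moment"])
for n in("side","top"):
  s=r.snapshot(n); save(s,n+"9"); 
  if n=="side":cv2.imwrite("pics/s9c.png",cv2.resize(s["color"][90:240,300:450,::-1],None,fx=4,fy=4,interpolation=cv2.INTER_CUBIC))
  for k in "holder_mouth probe probe_handle probe_tip".split(): print(k,[(np.round(d["position"],4),round(d["conf"],2)) for d in r.tip_of(k,s)[:1]])
```

```text
20.3 [ 0.4906 -0.2934  0.3296] 0.021558142623614333 [-1.1733 -0.5313 -1.3341] [0.0672 0.6952 0.006 ]
holder_mouth [(array([ 0.4932, -0.2952,  0.1106]), 0.71)]
probe [(array([ 0.4878, -0.2916,  0.2003]), 0.65)]
probe_handle [(array([ 0.4867, -0.2939,  0.2766]), 0.81)]
probe_tip []
holder_mouth [(array([ 0.486 , -0.2922,  0.1163]), 0.56)]
probe [(array([0.4946, 0.2703, 0.0081]), 0.43)]
probe_handle [(array([0.4935, 0.2685, 0.0041]), 0.58)]
probe_tip []
```

View pics/s9c.png

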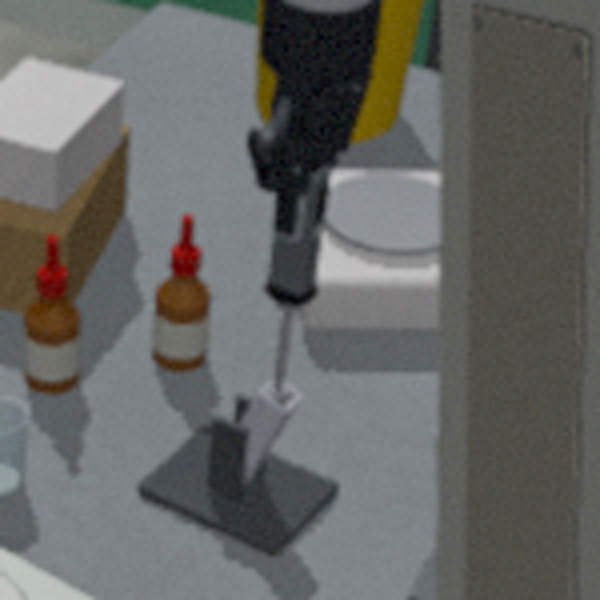

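The crop shows the probe standing nearly upright, its stem running from (292,300) to (281,390). Lifting clear to measure the tilt.

Call:
move_arm --pt "0 0 -0.008 0 0.01" --pt "0 0 -0.018 0 0.01" --pt "0 0 -0.028 0 0.01" --pt "0 0 -0.034 0 0.01" --pt "0 0 -0.034 0 0.01" --grip_force 30

```text
t: 21.42
tcp_pos: [0.4902, -0.2935, 0.3642]
ee_rot: [0.048, 0.999, -0.0, 0.0]
force: [-0.1, 0.3, -0.9]
gripper_width: 0.0219
grasp_force: 29.7
```

```bash
cat > tilt.py <<'E'
from h import *
def tilt():
  o=r.observe(); g=o["tcp_pos"]+[0,0,-.054]; print(o["t"],o["tcp_pos"],o["force"],o["moment"])
  for n in("side",):
    s=r.snapshot(n); save(s,"tilt%d"%s["shot"])
    for k in "probe probe_handle probe_tip".split(): print(k,[(np.round(d["position"],4),round(d["conf"],2)) for d in r.tip_of(k,s)[:1]])
    print("proj grip, guard, tip if vertical",proj(s,g),proj(s,g-[0,0,.067]),proj(s,g-[0,0,.17]))
    m=r.masks_of("probe",s)
    if m:
        px=m[0]["pixels"]; print(m[0]["conf"],px.sum())
        ys=np.where(px.any(1))[0]
        for y in range(ys[0],ys[-1]+1,2): xs=np.where(px[y])[0]; print(y,xs.min() if len(xs) else None,xs.max() if len(xs) else None,end=" | ")
  return s
if __name__=="__main__": tilt()
E
python3 tilt.py
```

```text
21.425 [ 0.4902 -0.2935  0.3642] [-0.1401  0.2637 -0.8901] [ 0.029   0.0462 -0.0198]
probe [(array([ 0.489 , -0.2909,  0.2356]), 0.61)]
probe_handle [(array([ 0.4824, -0.2927,  0.3093]), 0.94)]
probe_tip [(array([ 0.485 , -0.2903,  0.1368]), 0.48)]
proj grip, guard, tip if vertical [376.4566 129.1417] [374.0613 150.3989] [370.6891 180.2722]
0.91 434
118 381 382 | 120 380 384 | 122 379 384 | 124 379 384 | 126 378 383 | 128 378 383 | 130 378 383 | 132 378 383 | 134 377 383 | 136 377 383 | 138 370 382 | 140 369 381 | 142 369 381 | 144 369 381 | 146 369 380 | 148 368 380 | 150 368 380 | 152 368 380 | 154 370 379 | 156 371 376 | 158 372 374 | 160 372 374 | 162 372 373 | 164 371 373 | 166 371 373 | 168 371 373 | 170 371 372 | 172 370 372 | 174 370 372 | 176 369 372 | 178 368 373 | 180 368 373 | 182 369 371 |
```

The mask line matches a vertical axis to within about 0.6°. Moving above the mark.

Call:
move_arm --pt "-0.004 0.017 0 0 0.01" --pt "-0.013 0.053 0 0 0.01" --pt "-0.022 0.09 0 0 0.01" --pt "-0.031 0.128 0 0 0.01" --pt "-0.04 0.167 0 0 0.01" --grip_force 40

```text
t: 22.3
tcp_pos: [0.5462, -0.1288, 0.3637]
ee_rot: [0.048, 0.999, 0.0, 0.0]
force: [0.6, -0.6, -1.3]
gripper_width: 0.0217
grasp_force: 41.7
```

Call:
move_arm --pt "-0.01 0.04 0 0 0.01" --pt "-0.02 0.08 0 0 0.01" --pt "-0.03 0.12 0 0 0.01" --pt "-0.036 0.15 0 0 0.01" --pt "-0.04 0.167 0 0 0.01"

```text
t: 22.92
tcp_pos: [0.6017, 0.0337, 0.3636]
ee_rot: [0.047, 0.999, 0.0, -0.0]
force: [-0.1, 0.2, -1.4]
gripper_width: 0.0213
grasp_force: 41.7
```

Call:
move_arm --pt "0 0 0.01 0 0.01" --pt "0 0 0.02 0 0.01" --pt "0 0 0.025 0 0.01" --pt "0 0 0.025 0 0.01"

```text
t: 23.42
tcp_pos: [0.6015, 0.0307, 0.3382]
ee_rot: [0.048, 0.999, -0.0, -0.0]
force: [-0.4, -0.2, -1.4]
gripper_width: 0.0212
grasp_force: 41.7
```

Run:
```python
from tilt import *
s=tilt()
print([(d["position"],d["conf"]) for d in r.tip_of("plate_mark",s)], proj(s,[.602,.031,.096]))
cv2.imwrite("pics/s10c.png",cv2.resize(s["color"][150:290,220:340,::-1],None,fx=4.2,fy=4.2,interpolation=cv2.INTER_CUBIC))
```

```text
23.425 [0.6015 0.0307 0.3382] [-0.4469 -0.213  -1.4227] [ 0.0459 -0.0391  0.0286]
probe [(array([0.6033, 0.0343, 0.2111]), 0.8)]
probe_handle [(array([0.5942, 0.0322, 0.2838]), 0.73)]
probe_tip [(array([0.5993, 0.0321, 0.1106]), 0.62)]
proj grip, guard, tip if vertical [277.4797 187.7765] [278.7921 209.5434] [280.6178 239.7401]
0.71 515
176 279 281 | 178 271 284 | 180 278 284 | 182 278 284 | 184 278 284 | 186 278 285 | 188 278 285 | 190 279 285 | 192 279 285 | 194 279 285 | 196 279 285 | 198 271 285 | 200 272 285 | 202 272 285 | 204 272 285 | 206 272 285 | 208 272 286 | 210 272 286 | 212 272 286 | 214 273 284 | 216 276 282 | 218 278 281 | 220 278 280 | 222 278 280 | 224 278 280 | 226 278 281 | 228 278 281 | 230 279 281 | 232 279 281 | 234 279 281 | 236 278 282 | 238 278 283 | 240 278 283 | [([0.602, 0.0319, 0.0993], 0.66)] [280.689  244.7162]
```

View pics/s10c.png

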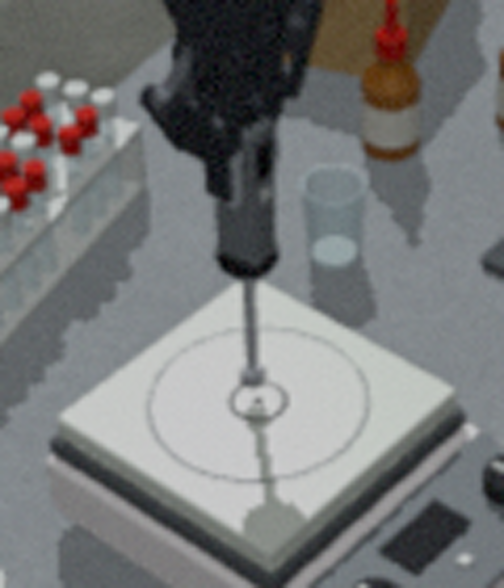

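The crop shows the foot at (252,378), just above the printed ring at (257,400) and vertical. After a small correction I'll go down in fine steps.

Call:
move_arm --pt "0.0015 0.001 0.003 0 0.01" --pt "0.0015 0.001 0.007 0 0.01" --pt "0.0015 0.001 0.011 0 0.01" --pt "0.0015 0.001 0.013 0 0.01" --pt "0.0015 0.001 0.013 0 0.01"

```text
t: 24.35
tcp_pos: [0.6003, 0.0326, 0.3255]
ee_rot: [0.048, 0.999, 0.0, -0.0]
force: [0.4, 0.4, -1.1]
gripper_width: 0.0216
grasp_force: 41.8
```

Call:
move_arm --pt "0 0 0.001 0 0.01" --pt "0 0 0.002 0 0.01" --pt "0 0 0.002 0 0.01" --pt "0 0 0.002 0 0.01"

```text
t: 24.85
tcp_pos: [0.6003, 0.0326, 0.3237]
ee_rot: [0.048, 0.999, -0.0, 0.0]
force: [0.0, -1.0, -1.6]
gripper_width: 0.0215
grasp_force: 41.8
```

Call:
move_arm --pt "0 0 0.0005 0 0.01" --pt "0 0 0.001 0 0.01" --pt "0 0 0.001 0 0.01" --pt "0 0 0.001 0 0.01"

```text
t: 25.35
tcp_pos: [0.6003, 0.0326, 0.3227]
ee_rot: [0.048, 0.999, 0.0, -0.0]
force: [0.2, -0.1, -1.6]
gripper_width: 0.0215
grasp_force: 41.8
```

Call:
move_arm --pt "0 0 0.0005 0 0.01" --pt "0 0 0.001 0 0.01" --pt "0 0 0.001 0 0.01" --pt "0 0 0.001 0 0.01"

```text
t: 25.85
tcp_pos: [0.6003, 0.0325, 0.3218]
ee_rot: [0.048, 0.999, -0.0, 0.0]
force: [0.0, 0.5, -0.6]
gripper_width: 0.0218
grasp_force: 41.9
```

```bash
cat > f.py <<'E'
from h import *
F=[]
for i in range(8): F.append(r.observe()["force"]); r.snapshot("top")
o=r.observe(); print(o["t"],o["tcp_pos"],np.mean(F,0),np.std(F,0))
E
python3 f.py
```

```text
26.25 [0.6003 0.0325 0.3217] [ 0.0802  0.2713 -0.075 ] [0.571  0.3523 0.5728]
```

Call:
move_arm --pt "0 0 0.0005 0 0.01" --pt "0 0 0.001 0 0.01" --pt "0 0 0.001 0 0.01"

```text
t: 26.62
tcp_pos: [0.6003, 0.0326, 0.3207]
ee_rot: [0.048, 0.999, 0.0, 0.0]
force: [0.5, -0.9, -0.4]
gripper_width: 0.0211
grasp_force: 41.9
```

```bash
python3 f.py
```

```text
27.025 [0.6003 0.0326 0.3207] [ 0.1028 -0.3252  0.3171] [0.6455 0.5308 0.4167]
```

Call:
move_arm --pt "0 0 0.0005 0 0.01" --pt "0 0 0.001 0 0.01" --pt "0 0 0.001 0 0.01"

```text
t: 27.4
tcp_pos: [0.6003, 0.0326, 0.3197]
ee_rot: [0.048, 0.999, 0.0, 0.0]
force: [-0.4, -0.1, 0.6]
gripper_width: 0.0217
grasp_force: 41.9
```

```bash
python3 f.py
```

```text
27.8 [0.6003 0.0326 0.3197] [-0.0242  0.1076  0.8249] [0.2863 0.2975 0.1689]
```

Call:
move_arm --pt "0 0 0.0005 0 0.01" --pt "0 0 0.001 0 0.01" --pt "0 0 0.0014 0 0.01" --pt "0 0 0.0014 0 0.01"

```text
t: 28.3
tcp_pos: [0.6003, 0.0326, 0.3183]
ee_rot: [0.048, 0.999, 0.0, 0.0]
force: [0.6, 0.1, 1.1]
gripper_width: 0.0216
grasp_force: 42.0
```

```bash
python3 f.py
python3 - <<'E'
from tilt import *
s=tilt()
for n in("side","top"):
  s=r.snapshot(n)
  for k in("flask","flask_neck","probe_tip","plate_mark"): print(n,k,[(np.round(d["position"],4),round(d["conf"],2)) for d in r.tip_of(k,s)[:1]])
  if n=="side": cv2.imwrite("pics/s11c.png",cv2.resize(s["color"][170:400,200:370,::-1],None,fx=2.6,fy=2.6,interpolation=cv2.INTER_CUBIC))
E
```

```text
28.7 [0.6003 0.0325 0.3183] [ 0.3164 -0.0361  1.2591] [0.4989 0.2573 0.5474]
28.7 [0.6003 0.0325 0.3183] [1.4384 0.3279 2.125 ] [ 0.024  -0.1124 -0.0142]
probe [(array([0.3123, 0.2536, 0.0007]), 0.68)]
probe_handle [(array([0.5982, 0.0331, 0.2633]), 0.91)]
probe_tip [(array([0.5958, 0.0361, 0.0928]), 0.53)]
proj grip, guard, tip if vertical [277.8687 194.9971] [279.1524 216.2411] [280.9397 245.742 ]
0.91 480
184 280 282 | 186 278 284 | 188 278 285 | 190 278 285 | 192 279 285 | 194 279 285 | 196 279 285 | 198 279 285 | 200 279 285 | 202 279 285 | 204 279 285 | 206 272 285 | 208 272 285 | 210 272 285 | 212 272 285 | 214 272 286 | 216 272 286 | 218 272 286 | 220 274 285 | 222 276 283 | 224 277 281 | 226 278 281 | 228 278 281 | 230 279 281 | 232 279 281 | 234 279 281 | 236 279 281 | 238 279 281 | 240 279 282 | 242 278 283 | 244 278 283 | 246 279 282 | side flask [(array([0.4934, 0.2696, 0.0058]), 0.76)]
side flask_neck [(array([0.4945, 0.2731, 0.0913]), 0.76)]
side probe_tip [(array([0.5981, 0.0348, 0.0967]), 0.56)]
side plate_mark [(array([0.6033, 0.0314, 0.0966]), 0.75)]
top flask [(array([0.4942, 0.2669, 0.0088]), 0.8)]
top flask_neck [(array([0.4925, 0.2745, 0.0942]), 0.91)]
top probe_tip [(array([ 0.7244, -0.3575, -0.0033]), 0.28)]
top plate_mark []
```

View pics/s11c.png

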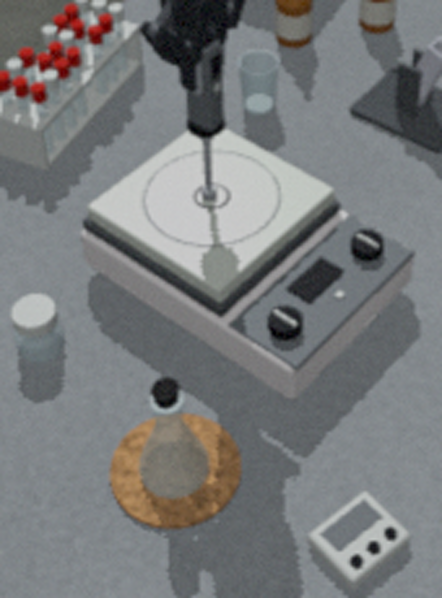

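The crop shows the foot centred in the printed ring at (209,196) with the probe vertical, and the flask standing on the mat at (175,455). The press is about 2.5 N, roughly half in. Holding.

Call:
move_arm --pt "0 0 0 0 0.01" --pt "0 0 0 0 0.01" --pt "0 0 0 0 0.01" --pt "0 0 0 0 0.01" --pt "0 0 0 0 0.01"

```text
t: 30.08
tcp_pos: [0.6003, 0.0326, 0.3183]
ee_rot: [0.048, 0.999, -0.0, 0.0]
force: [0.3, 1.0, 0.4]
gripper_width: 0.0222
grasp_force: 42.0
```

Call:
move_arm --pt "0 0 0 0 0.01" --pt "0 0 0 0 0.01" --pt "0 0 0 0 0.01" --pt "0 0 0 0 0.01" --pt "0 0 0 0 0.01"

```text
t: 30.7
tcp_pos: [0.6003, 0.0326, 0.3183]
ee_rot: [0.048, 0.999, -0.0, 0.0]
force: [0.8, 0.1, 0.9]
gripper_width: 0.0214
grasp_force: 42.0
```

Call:
move_arm --pt "0 0 0 0 0.01" --pt "0 0 0 0 0.01" --pt "0 0 0 0 0.01" --pt "0 0 0 0 0.01" --pt "0 0 0 0 0.01"

```text
t: 31.32
tcp_pos: [0.6003, 0.0326, 0.3183]
ee_rot: [0.048, 0.999, 0.0, -0.0]
force: [-0.1, 0.4, 0.9]
gripper_width: 0.0217
grasp_force: 42.0
```

Call:
move_arm --pt "0 0 0 0 0.01" --pt "0 0 0 0 0.01" --pt "0 0 0 0 0.01" --pt "0 0 0 0 0.01" --pt "0 0 0 0 0.01"

```text
t: 31.95
tcp_pos: [0.6003, 0.0326, 0.3183]
ee_rot: [0.048, 0.999, -0.0, 0.0]
force: [-0.3, -0.9, 1.9]
gripper_width: 0.0214
grasp_force: 42.0
```

```bash
python3 f.py; python3 -c "
from station import r
print(r.sign_off())"
```

```text
32.35 [0.6003 0.0325 0.3183] [ 0.1014 -0.1632  1.2903] [0.4367 0.5081 0.5382]
the job is handed in; nothing more can be done
None
```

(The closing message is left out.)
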